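# Gauge the inside depth of a jar and lock the reading

### The job

The pump tubes have to be cut to suit the open glass jar, so gauge its inside depth: lift the depth gauge out of its block, stand it centred on the jar with its bridge flat across the mouth, and slide its rod gently down until the tip just rests on the glass bottom. Then press the gauge's lock lever fully down, and leave the gauge standing on the jar like that, locked and with its tip on the bottom. Never press the rod hard on the glass, and leave the jar and everything else on the bench where they are.

Things in the scene. Friction and masses are not known exactly. Their poses are not given: they have to be found in the camera images.
- probe_grip (a point): Centre of the round steel head at the top of the depth gauge's rod: head 19 mm in diameter, 24 mm tall, knurled, the part to lift and lower the gauge by: lifted so, the bridge comes along. Axes as the gauge's. The gauge's rod (8 mm thick) hangs straight below it; from this point down to the rod's tip it is 134 mm
- probe: The gauge's sliding rod with its head, 60 g; origin at the rod's rounded lower tip, z up. The tip stands 20 to 45 mm below the bridge's underside at the start, 90 mm at most. The rod slides in the bridge with about 3 N of friction and stays where left; sliding it down with the bridge on the rim takes up to about 5 N at the hand, and 8 N or more means that the tip has met something
- gauge: The gauge's bridge (its foot): an aluminium bar 130 mm long (along its x), 26 mm wide, 11 mm thick, with a low housing in the middle up to 24 mm above the underside, 150 g; origin at the centre of the underside, on the rod's axis; z up. The lock lever is on its +x side. At the start it lies across the top of its block, rod hanging in the bore
- lock (a joint): The gauge's lock lever: 0 = open, sticking up and outward at about 45 degrees; 0.7 rad = stop, lever flat above the bridge, rod clamped. Starts at 0 to 0.12, stays where left, clamps from about 0.4 rad on. A push of 5 to 6 N straight down near its end closes it. It swings in the gauge's x-z plane; pivot 15 mm from the rod's axis towards the gauge's +x, 21 mm above the underside
- lock_tip (a point): End of the dark steel lock lever, 16 mm wide and 6 mm thick there, 30 mm from its pivot. Open it is 37 mm from the rod's axis towards the gauge's +x and 41 mm above the underside; closed it is 45 mm out and 22 mm above the underside (its upper face then 26 mm), still above the jar's rim when the gauge is centred on the mouth
- block: The gauge's rest: a white plastic block 80 x 56 mm, 60 mm high, fixed to the bench, with an upright bore 24 mm wide through its middle; origin under its centre, z up
- jar: The open jar: amber glass, round, 100 mm in diameter, 92 mm high, 0.5 kg, loose on the bench, the only jar without a cap; origin under its centre, z up. Its mouth is 84 mm wide inside, 93 mm outside. The thickness of its glass bottom differs from jar to jar, so that the inside depth is anything from 70 to 84 mm; the bottom is flat across. Do not press the rod on it with more than 15 N
- jar_rim (a point): Centre of the open jar's mouth, level with its rim, 92 mm above the jar's underside
- full_jar_mid (a point): Middle of a jar of the same amber glass with a black cap and a white label, 100 mm in diameter, 100 mm high; leave it
- tub_mid (a point): Middle of a closed white plastic tub, 86 mm in diameter, 82 mm high; leave it
- cap_mid (a point): Middle of a black jar cap lying on the bench, 100 mm in diameter, 19 mm high; leave it
- roll_mid (a point): Middle of a roll of white labels lying flat, 100 mm in diameter, 40 mm high; leave it
- pump_mid (a point): Collar of a black pump head with a white tube, lying on the bench, about 200 mm long, 44 mm high; leave it
- bottle_mid (a point): Middle of an upright amber bottle with black cap, 60 mm in diameter, 150 mm high; leave it

How it is judged:
By the outcome, as a careful person would: the job done as asked, in the order asked, and still so for the second after the job is handed in, with the robot touching nothing.
It also fails if it takes over 54 s, if anything falls off the work surface, if the arm or the gripper's body presses on something with over 40 N, if the wrist force passes 120 N, or if a joint passes its speed limit or range.

### The arm

A 7-joint arm with a two-finger parallel gripper is mounted at the origin on the work surface. World frame = base frame: x ahead of the robot, y to its left, z up, the work surface at z = 0. Lengths are in m, angles in degrees, forces in N, time in s.
With the tool pointing down it reaches from about 0.35 to 0.9 m from the base axis. Payload 8.1 kg.
Tool frame: the origin (TCP) lies on the centre line of the jaws, within the pads' length; the fingertips stand 17 mm ahead of it and the grasp point (between the pads) lies 2 mm behind it (ctrl.finger_overhang is the distance from the TCP to the fingertips, in m); z points along the fingers, y is the line along which they close (so a half turn about z gives the same grasp; the last joint's range is limited). The gripper opens to 85 mm and grips with 20 to 120 N. Pads are 22 mm wide; open, the fingers measure 114 mm over their backs; the gripper's body (76 mm by 85 mm) begins 54 mm behind the grasp point. The pads swing forward as they close: fully open they stand 13 mm farther back than shut.
Start: joints at [60.069, 24.895, 1.432, 90.138, -0.665, 64.973, -4.303], TCP at [0.255, -0.571, 0.248] pointing down, gripper open.
Joint ranges: [-149.89, 149.89], [-25.12, 119.58], [-72.63, 75.52], [4.76, 147.25], [-75.54, 255.54], [6.69, 114.76], [-157.13, 157.13]. Speed limits (degrees/s): [127.2, 127.2, 172.46, 172.46, 180, 180, 180].

### API

Orientations are given as a 3x3 rotation matrix whose columns are the frame's x, y, z axes.
In Python, from plant import ctrl gives the robot as it stands.
- The arm moves only by the tool send_rows, never from a script. Its argument "rows" is a list of rows, each a list of 5 numbers: the shift along the tool's x, y, z in units of 40 mm (1.0 is 40 mm), then the turn about the tool's z in units of 5 degrees (1.0 is 5 degrees), then the opening, from 0 (shut) to 1 (fully open). A call has 1 to 10 rows; each row shifts and turns the commanded pose from where the row before left it, along the tool's axes as they then stand; what a row does not reach is not made up. A row lasts 1/12 s, in which the tool goes at most 41.7 mm and 7.16 degrees, less where a joint would pass 70% of its speed; a pose out of reach is approached as far as the arm can. A call is refused whole if a number of a shift passes 1 or a number of a turn 1, either way. A call with a gripper value outside its range is refused whole. The fingers move at their own pace and stop on an object; "grip_force" is the grip in N (left out, the last holds). Time passes only in rows, so rows that do not move let the fingers close. It gives the time, the measured TCP pose, the force, the opening and the grip force at its end, in the units of the state.
- ctrl.sense(): the state, without advancing time (a new reading comes with each control period).
- ctrl.camera(name): name is "scene" or "top" or "wrist"; returns a dict with "color" (400x640x3 uint8, red, green, blue), "intrinsics" (3x3 intrinsics, pixels), "eye" and "rotation" of the camera in the world. Camera axes: x right, y down, z forward; pixel columns grow to the right and rows downward; lengths in m; the calibration is good to about 2 mm. A picture is of the moment at which its call begins. There is no depth.
- ctrl.sign_off(): hands the job in; it is judged then, once.
The state is a dict: "time_s": time; "q": joint angles; "dq": joint speeds; "tau": joint torques, N m; "tcp_pos": TCP position; "tool_rot": TCP orientation; "contact_force": force on the tool from outside, world axes, zero at the start; "ft_torque": the same for the moment, N m; "grip_width": finger opening in m; "gripper_force": force on a finger pad.
Only numpy, scipy, OpenCV 4.12 (cv2) and the standard library are available. Lean on these libraries where they do the work, as an engineer would, in place of code of your own. Each camera call takes 0.05 s, during which the arm holds its last target. There are 200 camera calls.

## Working session

There is one attempt and no reset: what is moved stays moved. The work goes in short steps, Python scripts to look and compute and a tool call to move; the robot and the scene stay as the last step left them, time stands still between calls to the robot, and variables do not carry over. Pictures are saved under pics/ and viewed, at most 10 in all, crops included, and the job is handed in when it is done.

Besides the shell and the picture viewer there is one more tool, called after ">>>" as name(argument=value, ...), one argument or row to a line, values as JSON. send_rows: Moves the arm, as the interface text tells. Its arguments: {"type":"object","properties":{"rows":{"type":"array","items":{"type":"array","items":{"type":"number"}}},"grip_force":{"type":"number"}},"required":["rows"]}

```bash
mkdir -p pics; cat > h.py <<'E'
import numpy as np,cv2
from plant import ctrl
def shot(n,f):
    c=ctrl.camera(n); cv2.imwrite('pics/'+f,c['color'][:,:,::-1]); np.savez('pics/'+f+'.npz',**{k:np.array(c[k]) for k in('intrinsics','eye','rotation','color')}); return c
def ray(f,u,v):
    c=np.load('pics/'+f+'.npz'); d=c['rotation']@np.linalg.inv(c['intrinsics'])@np.array([u,v,1.]); return c['eye'],d/np.linalg.norm(d)
def atz(f,u,v,z):
    e,d=ray(f,u,v); return e+d*(z-e[2])/d[2]
def proj(f,p):
    c=np.load('pics/'+f+'.npz'); q=c['intrinsics']@(c['rotation'].T@(np.array(p)-c['eye'])); return q[:2]/q[2]
def crop(f,x0,y0,x1,y1,s,o):
    im=cv2.imread('pics/'+f)[y0:y1,x0:x1]; cv2.imwrite('pics/'+o,cv2.resize(im,None,fx=s,fy=s,interpolation=cv2.INTER_CUBIC))
E
python3 - <<'E'
from h import *
for n in('top','scene'):
    c=shot(n,n+'1.png'); print(n,c['eye'],c['rotation'].round(3).tolist(),c['intrinsics'][0][0])
s=ctrl.sense(); print(s['tool_rot'],s['tcp_pos'],s['contact_force'],s['time_s'],ctrl.finger_overhang)
E
```

```text
top [0.51846249 0.05130072 0.91053131] [[0.023, -0.995, 0.1], [-1.0, -0.024, -0.008], [0.01, -0.1, -0.995]] 381.7773191596054
scene [1.32782702 0.58461389 0.97901182] [[-0.596, 0.536, -0.598], [0.803, 0.408, -0.434], [0.011, -0.739, -0.674]] 475.9650341964908
[[ 9.13235457e-01  4.07431612e-01 -6.94727997e-04]
 [ 4.07432186e-01 -9.13234589e-01  1.26463277e-03]
 [-1.19198268e-04 -1.43796203e-03 -9.99998959e-01]] [ 0.25448427 -0.57036079  0.24758868] [ 0.28741394  0.49341832 -0.26919282] 0.1 0.017
```

View pics/top1.png

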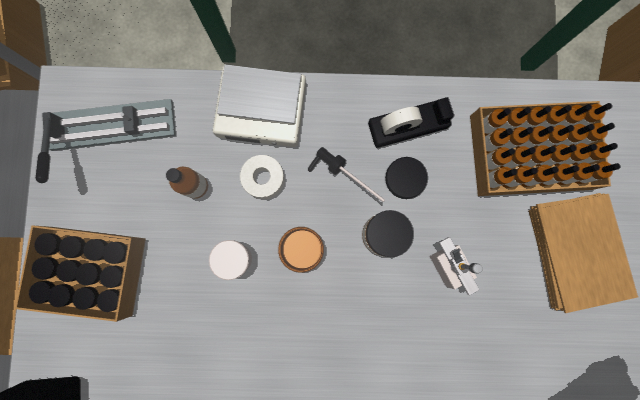

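View pics/scene1.png

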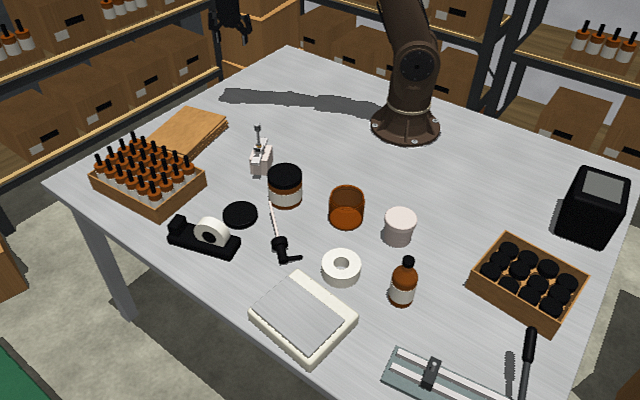

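The top view shows the gauge on its block near (460,265) and the open jar near (302,249), with the tub left of the jar and the full jar at (390,233). I'll enlarge both.

```bash
python3 - <<'E'
from h import *
crop('top1.png',420,225,500,305,7,'a.png'); crop('scene1.png',235,110,295,190,7,'b.png')
a=cv2.imread('pics/a.png');b=cv2.imread('pics/b.png'); b=cv2.resize(b,None,fx=1,fy=1)
m=np.zeros((560,980,3),np.uint8); m[:,:560]=a; m[:,560:]=b; cv2.imwrite('pics/ab.png',cv2.resize(m,(800,457)))
# jar rim
for z,uv in((.092,(302,249)),): print(atz('top1.png',*uv,z))
for uv in((302,227),(302,272),(279,249),(326,249)): print(atz('top1.png',*uv,.092))
E
```

```text
[0.51082129 0.08583637 0.092     ]
[0.55766799 0.08718435 0.092     ]
[0.4624139  0.08444348 0.092     ]
[0.50967664 0.13476947 0.092     ]
[0.51201722 0.03471102 0.092     ]
```

View pics/ab.png

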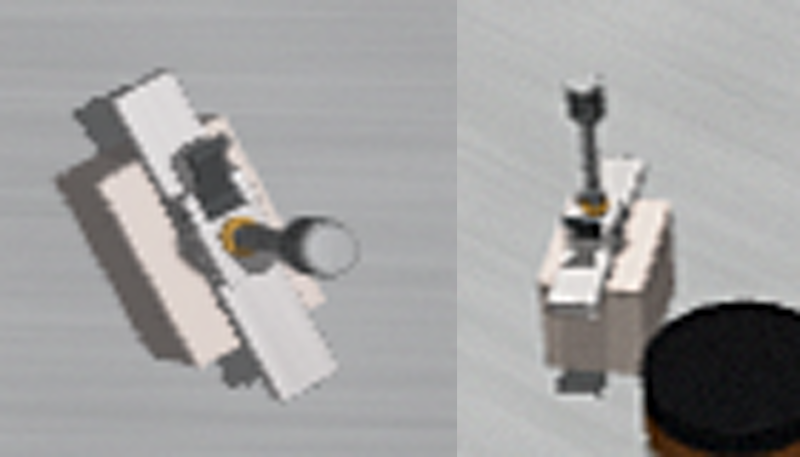

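```bash
python3 - <<'E'
from h import *
p=lambda x,y:(420+x/5.714,225+y/5.714)
A=atz('top1.png',*p(138,84),.071);B=atz('top1.png',*p(311,385),.071)
print(A,B,(A+B)/2,np.linalg.norm(A-B),np.degrees(np.arctan2(*(A-B)[[1,0]])))
for z in(.161,.174,.186): print(atz('top1.png',*p(328,247),z))
# scene: head top  (585,85) in combined -> right crop
q=lambda x,y:(235+(x-457.1)/5.714,110+y/5.714)
e1,d1=ray('top1.png',*p(328,247)); e2,d2=ray('scene1.png',*q(586,84))
t=np.linalg.lstsq(np.c_[d1,-d2],e2-e1,rcond=None)[0]; print(e1+d1*t[0],e2+d2*t[1])
E
```

```text
[ 0.53825213 -0.22502516  0.071     ] [ 0.42579466 -0.28998627  0.071     ] [ 0.4820234  -0.25750571  0.071     ] 0.12987158633921897 30.01289540503785
[ 0.48219477 -0.25998551  0.161     ]
[ 0.48282381 -0.25458651  0.174     ]
[ 0.48340445 -0.24960281  0.186     ]
[ 0.48241811 -0.25806864  0.16561553] [ 0.48104698 -0.2558648   0.1647666 ]
```

>>> send_rows(
  rows=[
    [0, 0, 0, -0.6, 1],
    [0, 0, 0, -0.6, 1],
    [0.9, -0.4, 0, 0, 1],
    [0.9, -0.4, 0, 0, 1],
    [0.9, -0.4, 0, 0, 1],
    [0.9, -0.4, 0, 0, 1],
    [0.9, -0.4, 0, 0, 1],
    [0.9, -0.4, 0, 0, 1],
    [0.9, -0.4, 0, 0, 1],
    [0.9, -0.4, 0, 0, 1],
  ],
  grip_force=40,
)

```text
time_s: 0.93
tcp_pos: [0.4405, -0.3139, 0.2482]
tool_rot: [[0.866, 0.501, -0.0], [0.501, -0.866, 0.0], [-0.0, -0.0, -1.0]]
contact_force: [0.5, -1.7, -0.3]
grip_width: 0.0856
gripper_force: 0.0
```

```bash
cat >> h.py <<'E'
def go(p):
    s=ctrl.sense(); print(s['time_s'],np.array(s['tcp_pos']).round(4),np.array(s['contact_force']).round(1),'yaw x',np.degrees(np.arctan2(s['tool_rot'][1][0],s['tool_rot'][0][0])).round(2),'units',(np.array(s['tool_rot']).T@(np.array(p)-s['tcp_pos'])/.04).round(3))
E
python3 - <<'E'
from h import *
go([.482,-.2575,.25])
E
```

```text
0.9333 [ 0.4405 -0.3139  0.2482] [ 0.5 -1.7 -0.3] yaw x 30.04 units [ 1.605 -0.701 -0.046]
```

>>> send_rows(
  rows=[
    [0.7, -0.3, 0, 0, 1],
    [0.7, -0.3, 0, 0, 1],
    [0, 0, 0, 0, 1],
    [0, 0, 0, 0, 1],
  ],
)

```text
time_s: 1.27
tcp_pos: [0.4773, -0.2649, 0.248]
tool_rot: [[0.864, 0.504, -0.0], [0.504, -0.864, 0.001], [0.0, -0.001, -1.0]]
contact_force: [-1.0, -0.8, -0.0]
grip_width: 0.0854
gripper_force: 0.0
```

```bash
python3 - <<'E'
from h import *
c=shot('wrist','w1.png'); print(c['eye'],c['rotation'].round(3).tolist(),c['intrinsics'][0][0])
go([.482,-.2575,.154])
print(proj('w1.png',[.482,-.2575,.166]))
E
```

```text
[ 0.54961029 -0.22249882  0.3752199 ] [[0.504, -0.817, -0.279], [-0.864, -0.477, -0.162], [-0.0, 0.322, -0.947]] 300.18519754557934
1.3167 [ 0.4762 -0.2667  0.248 ] [-0.9  0.9 -0.2] yaw x 30.12 units [ 0.242 -0.126  2.349]
[317.88116038 206.63921444]
```

View pics/w1.png

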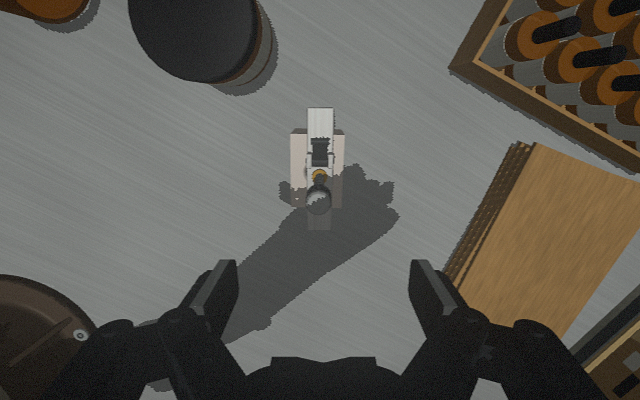

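```bash
python3 - <<'E'
from h import *
crop('w1.png',270,95,370,245,5,'w1c.png'); cv2.imwrite('pics/w1c.png',cv2.resize(cv2.imread('pics/w1c.png'),(400,600)))
E
```

```text
(no output)
```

View pics/w1c.png

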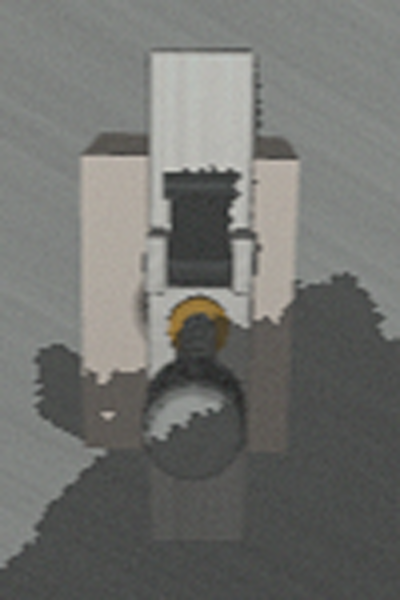

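```bash
python3 - <<'E'
from h import *
A=atz('w1.png',320.25,107,.071);B=atz('w1.png',319.25,230.2,.071)
print(A,B,(A+B)/2,np.degrees(np.arctan2(*(A-B)[[1,0]])))
print(atz('w1.png',319,203,.166),atz('w1.png',319,203,.17))
go([.482,-.2575,.154])
E
```

```text
[ 0.54134155 -0.22414427  0.071     ] [ 0.42800681 -0.28856841  0.071     ] [ 0.48467418 -0.25635634  0.071     ] 29.615685735901266
[ 0.48489304 -0.25678607  0.166     ] [ 0.48613034 -0.25613055  0.17      ]
1.3167 [ 0.4762 -0.2667  0.248 ] [-0.9  0.9 -0.2] yaw x 30.12 units [ 0.242 -0.126  2.349]
```

>>> send_rows(
  rows=[
    [0.29, -0.12, 0, 0, 1],
    [0, 0, 0.7, 0, 1],
    [0, 0, 0.7, 0, 1],
    [0, 0, 0, 0, 1],
    [0, 0, 0, 0, 1],
  ],
)

```text
time_s: 1.73
tcp_pos: [0.4828, -0.2572, 0.1915]
tool_rot: [[0.866, 0.499, -0.003], [0.499, -0.866, 0.001], [-0.002, -0.003, -1.0]]
contact_force: [0.7, -0.6, 0.7]
grip_width: 0.0856
gripper_force: 0.0
```

```bash
python3 - <<'E'
from h import *
go([.484,-.2567,.154])
E
```

```text
1.7333 [ 0.4828 -0.2572  0.1915] [ 0.7 -0.6  0.7] yaw x 29.96 units [0.035 0.006 0.938]
```

>>> send_rows(
  rows=[
    [0.03, 0, 0.5, 0, 1],
    [0, 0, 0.44, 0, 1],
    [0, 0, 0, 0, 1],
    [0, 0, 0, 0, 0.3],
    [0, 0, 0, 0, 0],
    [0, 0, 0, 0, 0],
    [0, 0, 0, 0, 0],
    [0, 0, 0, 0, 0],
    [0, 0, 0, 0, 0],
    [0, 0, 0, 0, 0],
  ],
  grip_force=50,
)

```text
time_s: 2.57
tcp_pos: [0.4853, -0.2564, 0.1552]
tool_rot: [[0.866, 0.501, 0.001], [0.501, -0.866, -0.0], [0.0, 0.001, -1.0]]
contact_force: [0.2, -0.2, 2.0]
grip_width: 0.0173
gripper_force: 48.6
```

```bash
python3 - <<'E'
from h import *
go([.484,-.2567,.154]); s=ctrl.sense(); print(s['grip_width'],s['gripper_force'])
E
```

```text
2.5667 [ 0.4853 -0.2564  0.1552] [ 0.2 -0.2  2. ] yaw x 30.05 units [-0.031 -0.011  0.029]
0.017300803702803298 48.646302223205566
```

>>> send_rows(
  rows=[
    [0, 0, -0.1, 0, 0],
    [0, 0, -0.3, 0, 0],
    [0, 0, -0.5, 0, 0],
    [0, 0, -0.5, 0, 0],
    [0, 0, -0.5, 0, 0],
    [0, 0, -0.5, 0, 0],
    [0, 0, -0.4, 0, 0],
    [0, 0, -0.2, 0, 0],
    [0, 0, 0, 0, 0],
    [0, 0, 0, 0, 0],
  ],
)

```text
time_s: 3.4
tcp_pos: [0.4848, -0.2563, 0.2742]
tool_rot: [[0.866, 0.501, -0.0], [0.501, -0.866, 0.0], [-0.0, -0.0, -1.0]]
contact_force: [-0.2, 1.1, -2.5]
grip_width: 0.0171
gripper_force: 49.0
```

```bash
python3 - <<'E'
from h import *
shot('scene','s2.png'); shot('wrist','w2.png'); go([.51,.086,.275]); s=ctrl.sense(); print(s['grip_width'],s['gripper_force'])
a=cv2.imread('pics/s2.png')[60:220,180:420]; b=cv2.imread('pics/w2.png')[0:400,0:640]
m=np.zeros((600,800,3),np.uint8); m[:267,:400]=cv2.resize(a,(400,267)); m[:267,400:]=cv2.resize(b[:,:],(427,267))[:,:400]; m[267:]=cv2.resize(b[60:300,180:480][0:125*2],(800,640))[:333]; cv2.imwrite('pics/c2.png',m)
E
```

```text
3.5 [ 0.4844 -0.2561  0.2734] [ 0.2 -0.6 -1.4] yaw x 30.05 units [ 4.838 -7.082 -0.035]
0.01772080905878783 48.99011671543121
```

View pics/c2.png

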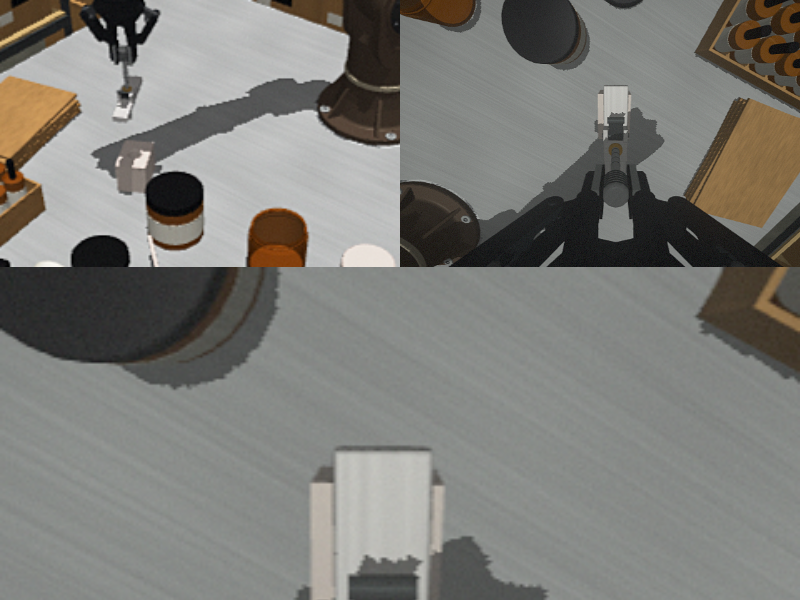

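>>> send_rows(
  rows=[
    [0.25, -0.35, 0, 0, 0],
    [0.45, -0.65, 0, 0, 0],
    [0.5, -0.75, 0, 0, 0],
    [0.5, -0.75, 0, 0, 0],
    [0.5, -0.75, 0, 0, 0],
    [0.5, -0.75, 0, 0, 0],
    [0.5, -0.75, 0, 0, 0],
    [0.5, -0.75, 0, 0, 0],
    [0.5, -0.75, 0, 0, 0],
    [0.4, -0.55, 0, 0, 0],
  ],
)

```text
time_s: 4.33
tcp_pos: [0.5071, 0.0745, 0.2737]
tool_rot: [[0.864, 0.503, -0.002], [0.503, -0.864, 0.001], [-0.001, -0.002, -1.0]]
contact_force: [-0.1, 0.2, -1.9]
grip_width: 0.0174
gripper_force: 49.0
```

>>> send_rows(
  rows=[
    [0.25, -0.25, 0, 0, 0],
    [0, 0, 0, 0, 0],
    [0, 0, 0, 0, 0],
    [0, 0, 0, 0, 0],
    [0, 0, 0, 0, 0],
  ],
)

```text
time_s: 4.75
tcp_pos: [0.5116, 0.0834, 0.2741]
tool_rot: [[0.867, 0.499, -0.001], [0.499, -0.867, -0.001], [-0.001, 0.0, -1.0]]
contact_force: [-0.4, 0.1, -1.6]
grip_width: 0.0177
gripper_force: 49.1
```

```bash
python3 - <<'E'
from h import *
shot('wrist','w3.png'); go([.51,.086,.275])
cv2.imwrite('pics/w3c.png',cv2.resize(cv2.imread('pics/w3.png')[40:290,160:480],(768,600)))
E
```

```text
4.8 [0.5116 0.0835 0.2743] [ 0.3 -0.8 -1. ] yaw x 29.94 units [-0.004 -0.075 -0.017]
```

View pics/w3c.png

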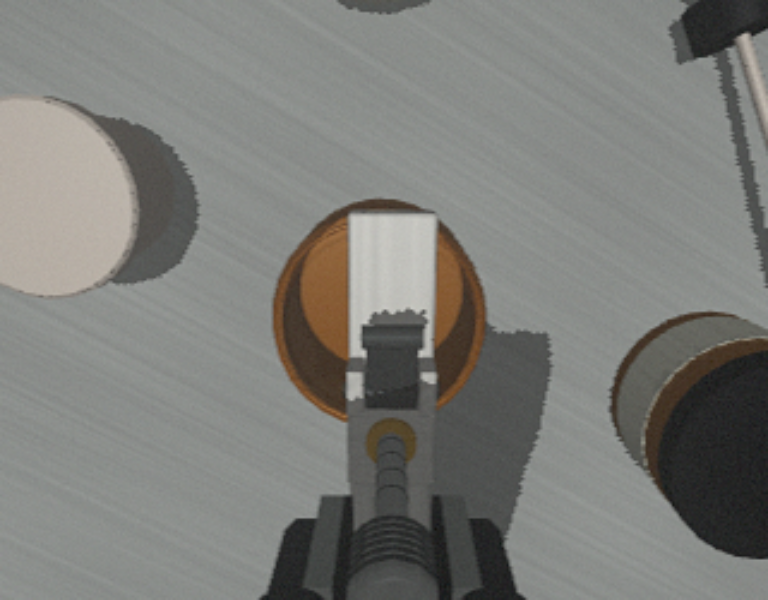

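```bash
python3 - <<'E'
from h import *
from scipy.optimize import least_squares
def cont(f,seed,x0,y0,x1,y1):
    im=cv2.imread('pics/'+f)[y0:y1,x0:x1]; im=cv2.resize(im,None,fx=4,fy=4,interpolation=cv2.INTER_CUBIC)
    m=(cv2.cvtColor(im,cv2.COLOR_BGR2HSV)[:,:,1]>95).astype(np.uint8)
    n,l=cv2.connectedComponents(m); k=l[int((seed[1]-y0)*4),int((seed[0]-x0)*4)]
    c=max(cv2.findContours((l==k).astype(np.uint8),0,1)[0],key=len)[:,0]
    h=cv2.convexHull(c)[:,0]; c=np.array([p for p in c if abs(cv2.pointPolygonTest(h.astype(np.float32),tuple(map(float,p)),True))<3])
    return (c+.5)/4-.5+[x0,y0]
def fit(P):
    r=least_squares(lambda q:np.hypot(P[:,0]-q[0],P[:,1]-q[1])-q[2],[.51,.086,.047],loss='soft_l1',f_scale=.001); return r.x.round(4),np.abs(r.fun).mean().round(5)
c=cont('top1.png',(302,249),260,210,345,290); print('top',fit(np.array([atz('top1.png',*p,.092)[:2] for p in c])))
for seed in((296,172),):
    c=cont('w3.png',seed,260,110,375,230); 
    for ymin in(165,175): 
        d=c[(c[:,1]>ymin)&((c[:,0]<303)|(c[:,0]>346))]; print(ymin,len(d),fit(np.array([atz('w3.png',*p,.092)[:2] for p in d])))
E
```

```text
top (array([0.5106, 0.089 , 0.0476]), np.float64(0.00021))
165 224 (array([0.5158, 0.0893, 0.0494]), np.float64(0.00015))
175 184 (array([0.5141, 0.09  , 0.0477]), np.float64(0.00013))
```

>>> send_rows(
  rows=[
    [0.09, -0.13, 0, 0, 0],
    [0, 0, 0.3, 0, 0],
    [0, 0, 0.5, 0, 0],
    [0, 0, 0.5, 0, 0],
    [0, 0, 0.4, 0, 0],
    [0, 0, 0.2, 0, 0],
    [0, 0, 0, 0, 0],
    [0, 0, 0, 0, 0],
    [0, 0, 0, 0, 0],
  ],
)

```text
time_s: 5.55
tcp_pos: [0.513, 0.0914, 0.1998]
tool_rot: [[0.866, 0.501, 0.002], [0.501, -0.866, 0.0], [0.002, 0.0, -1.0]]
contact_force: [0.9, -0.1, -1.3]
grip_width: 0.0171
gripper_force: 49.1
```

```bash
python3 - <<'E'
from h import *
shot('scene','s4.png'); shot('wrist','w4.png'); shot('top','t4.png');go([.512,.0897,.187])
m=np.zeros((600,800,3),np.uint8)
m[:360,:400]=cv2.resize(cv2.imread('pics/s4.png')[150:258,285:405],(400,360))
m[:,400:]=cv2.resize(cv2.imread('pics/w4.png')[60:300,240:400],(400,600))
m[360:600,:400]=cv2.resize(cv2.imread('pics/t4.png')[210:282,250:370],(400,240))
cv2.imwrite('pics/c4.png',m)
E
```

```text
5.7 [0.5129 0.0914 0.1997] [ 1.3 -1.1 -2.6] yaw x 30.04 units [-0.04   0.025  0.316]
```

View pics/c4.png

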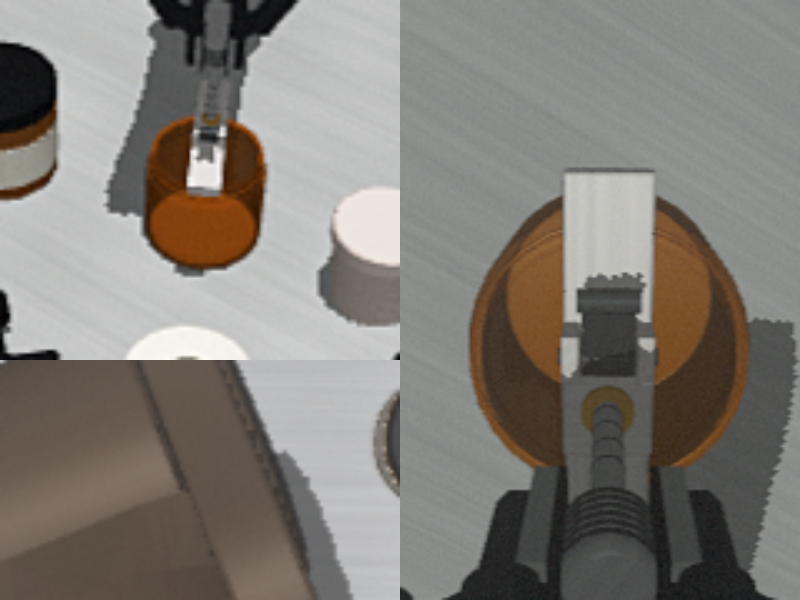

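```bash
python3 - <<'E'
from h import *
from scipy.optimize import least_squares
E=atz('w4.png',323.6,128,.1157); u=np.array([np.cos(np.radians(30)),.5]); print('gauge',E[:2]-.065*u)
im=cv2.imread('pics/w4.png'); S=cv2.cvtColor(im,cv2.COLOR_BGR2HSV)[:,:,1].astype(float)
P=[]
for y in range(196,244,2):
    r=S[y]>95; xs=np.where(r[255:390])[0]+255
    P+=[atz('w4.png',xs[0]-.5,y,.092)[:2],atz('w4.png',xs[-1]+.5,y,.092)[:2]]
P=np.array(P)
for k in(0,10,20):
  Q=P[k:]
  r=least_squares(lambda q:np.hypot(Q[:,0]-q[0],Q[:,1]-q[1])-.0465,[.51,.086],loss='soft_l1',f_scale=.001); print(r.x,np.abs(r.fun).mean(),(r.fun[::2]*1e3).round(1)[::3])
  d=r.x-(E[:2]-.065*u); print('tool x,y mm',d@u*1e3,d@np.array([.5,-.866])*1e3)
E
```

```text
gauge [0.51285915 0.09103394]
[0.51287489 0.0912397 ] 0.0002876139653797541 [ 0.1 -0.2  0.  -0.7 -0.  -0.2  0.4  0.4]
tool x,y mm 0.1165090724993066 -0.17031101815624342
[0.51287621 0.09123814] 0.0002729137179338996 [-0.1 -0.3 -0.6 -0.2  0.1 -0.2 -0.1]
tool x,y mm 0.11687155039309156 -0.16830815710431735
[0.51283742 0.09120381] 0.0002447511707325649 [-0.3 -0.2 -0.1 -0.   0.4]
tool x,y mm 0.06611370760161323 -0.15796340703633435
```

>>> send_rows(
  rows=[
    [0, 0, 0.1, 0, 0],
    [0, 0, 0.1, 0, 0],
    [0, 0, 0.06, 0, 0],
    [0, 0, 0.05, 0, 0],
    [0, 0, 0.05, 0, 0],
    [0, 0, 0.05, 0, 0],
    [0, 0, 0, 0, 0],
  ],
)

```text
time_s: 6.28
tcp_pos: [0.5121, 0.0911, 0.182]
tool_rot: [[0.866, 0.501, -0.001], [0.501, -0.866, -0.0], [-0.001, -0.0, -1.0]]
contact_force: [-0.2, 0.1, -0.7]
grip_width: 0.0173
gripper_force: 49.3
```

>>> send_rows(
  rows=[
    [0, 0, 0.05, 0, 0],
    [0, 0, 0.05, 0, 0],
    [0, 0, 0.05, 0, 0],
    [0, 0, 0.05, 0, 0],
    [0, 0, 0.05, 0, 0],
  ],
)

```text
time_s: 6.7
tcp_pos: [0.5123, 0.0912, 0.1721]
tool_rot: [[0.866, 0.501, -0.0], [0.501, -0.866, -0.0], [-0.0, 0.0, -1.0]]
contact_force: [-2.2, -1.6, 3.3]
grip_width: 0.0172
gripper_force: 49.4
```

>>> send_rows(
  rows=[
    [0, 0, 0.05, 0, 0],
    [0, 0, 0.05, 0, 0],
    [0, 0, 0.05, 0, 0],
    [0, 0, 0.05, 0, 0],
    [0, 0, 0.025, 0, 0],
  ],
)

```text
time_s: 7.12
tcp_pos: [0.5122, 0.0912, 0.163]
tool_rot: [[0.866, 0.501, -0.0], [0.501, -0.866, -0.0], [-0.0, -0.0, -1.0]]
contact_force: [-2.4, -0.6, 2.3]
grip_width: 0.0175
gripper_force: 49.4
```

>>> send_rows(
  rows=[
    [0, 0, 0.025, 0, 0],
    [0, 0, 0.025, 0, 0],
    [0, 0, 0.025, 0, 0],
  ],
)

```text
time_s: 7.37
tcp_pos: [0.5123, 0.0912, 0.1602]
tool_rot: [[0.866, 0.501, 0.0], [0.501, -0.866, -0.0], [-0.0, 0.0, -1.0]]
contact_force: [-2.5, -1.0, 1.9]
grip_width: 0.0175
gripper_force: 49.4
```

>>> send_rows(
  rows=[
    [0, 0, 0.025, 0, 0],
    [0, 0, 0.025, 0, 0],
  ],
)

```text
time_s: 7.53
tcp_pos: [0.5123, 0.0912, 0.1582]
tool_rot: [[0.866, 0.501, -0.0], [0.501, -0.866, -0.0], [-0.0, -0.0, -1.0]]
contact_force: [-3.1, -0.6, 2.9]
grip_width: 0.0176
gripper_force: 49.4
```

>>> send_rows(
  rows=[
    [0, 0, 0.012, 0, 0],
    [0, 0, 0.012, 0, 0],
  ],
)

```text
time_s: 7.7
tcp_pos: [0.5123, 0.0912, 0.1573]
tool_rot: [[0.866, 0.501, -0.0], [0.501, -0.866, 0.0], [-0.0, -0.0, -1.0]]
contact_force: [-3.1, -0.2, 2.3]
grip_width: 0.0176
gripper_force: 49.4
```

>>> send_rows(
  rows=[
    [0, 0, 0.012, 0, 0],
    [0, 0, 0.012, 0, 0],
  ],
)

```text
time_s: 7.87
tcp_pos: [0.5123, 0.0912, 0.1563]
tool_rot: [[0.866, 0.501, -0.0], [0.501, -0.866, -0.0], [-0.0, -0.0, -1.0]]
contact_force: [-2.2, -0.1, 2.2]
grip_width: 0.0174
gripper_force: 49.4
```

>>> send_rows(
  rows=[
    [0, 0, 0.012, 0, 0],
    [0, 0, 0.012, 0, 0],
  ],
)

```text
time_s: 8.03
tcp_pos: [0.5123, 0.0912, 0.1554]
tool_rot: [[0.866, 0.501, -0.0], [0.501, -0.866, -0.0], [-0.0, 0.0, -1.0]]
contact_force: [-3.0, -0.2, 2.6]
grip_width: 0.0173
gripper_force: 49.4
```

>>> send_rows(
  rows=[
    [0, 0, 0.012, 0, 0],
    [0, 0, 0.012, 0, 0],
  ],
)

```text
time_s: 8.2
tcp_pos: [0.5123, 0.0912, 0.1544]
tool_rot: [[0.866, 0.501, 0.0], [0.501, -0.866, -0.0], [0.0, 0.0, -1.0]]
contact_force: [-3.0, 0.4, 2.3]
grip_width: 0.0176
gripper_force: 49.4
```

>>> send_rows(
  rows=[
    [0, 0, 0.014, 0, 0],
    [0, 0, 0.014, 0, 0],
  ],
)

```text
time_s: 8.37
tcp_pos: [0.5123, 0.0912, 0.1533]
tool_rot: [[0.866, 0.501, -0.0], [0.501, -0.866, -0.0], [-0.0, 0.0, -1.0]]
contact_force: [-3.2, -0.1, 2.6]
grip_width: 0.018
gripper_force: 49.4
```

>>> send_rows(
  rows=[
    [0, 0, 0.014, 0, 0],
    [0, 0, 0.014, 0, 0],
  ],
)

```text
time_s: 8.53
tcp_pos: [0.5123, 0.0912, 0.1522]
tool_rot: [[0.866, 0.501, 0.0], [0.501, -0.866, -0.0], [-0.0, 0.0, -1.0]]
contact_force: [-2.7, -0.0, 3.2]
grip_width: 0.0178
gripper_force: 49.4
```

>>> send_rows(
  rows=[
    [0, 0, 0.014, 0, 0],
    [0, 0, 0.014, 0, 0],
  ],
)

```text
time_s: 8.7
tcp_pos: [0.5123, 0.0912, 0.151]
tool_rot: [[0.866, 0.501, -0.0], [0.501, -0.866, -0.0], [-0.0, -0.0, -1.0]]
contact_force: [-3.2, -0.0, 2.3]
grip_width: 0.0174
gripper_force: 49.4
```

>>> send_rows(
  rows=[
    [0, 0, 0.014, 0, 0],
    [0, 0, 0.014, 0, 0],
  ],
)

```text
time_s: 8.87
tcp_pos: [0.5123, 0.0912, 0.1499]
tool_rot: [[0.866, 0.501, 0.0], [0.501, -0.866, -0.0], [0.0, 0.0, -1.0]]
contact_force: [-3.0, -0.6, 2.5]
grip_width: 0.0172
gripper_force: 49.5
```

>>> send_rows(
  rows=[
    [0, 0, 0.014, 0, 0],
    [0, 0, 0.014, 0, 0],
  ],
)

```text
time_s: 9.03
tcp_pos: [0.5123, 0.0912, 0.1488]
tool_rot: [[0.866, 0.501, -0.0], [0.501, -0.866, -0.0], [-0.0, -0.0, -1.0]]
contact_force: [-2.9, -0.4, 1.6]
grip_width: 0.0175
gripper_force: 49.5
```

>>> send_rows(
  rows=[
    [0, 0, 0.014, 0, 0],
    [0, 0, 0.014, 0, 0],
  ],
)

```text
time_s: 9.2
tcp_pos: [0.5123, 0.0912, 0.1477]
tool_rot: [[0.866, 0.501, 0.0], [0.501, -0.866, -0.0], [-0.0, 0.0, -1.0]]
contact_force: [-2.9, 0.2, 3.4]
grip_width: 0.0175
gripper_force: 49.5
```

>>> send_rows(
  rows=[
    [0, 0, 0.014, 0, 0],
    [0, 0, 0.014, 0, 0],
  ],
)

```text
time_s: 9.37
tcp_pos: [0.5123, 0.0912, 0.1465]
tool_rot: [[0.866, 0.501, -0.0], [0.501, -0.866, -0.0], [-0.0, 0.0, -1.0]]
contact_force: [-3.2, 0.2, 2.5]
grip_width: 0.0175
gripper_force: 49.5
```

>>> send_rows(
  rows=[
    [0, 0, 0.014, 0, 0],
    [0, 0, 0.014, 0, 0],
  ],
)

```text
time_s: 9.53
tcp_pos: [0.5123, 0.0912, 0.1454]
tool_rot: [[0.866, 0.501, 0.0], [0.501, -0.866, -0.0], [0.0, 0.0, -1.0]]
contact_force: [-3.1, -0.2, 3.2]
grip_width: 0.0175
gripper_force: 49.5
```

>>> send_rows(
  rows=[
    [0, 0, 0.014, 0, 0],
    [0, 0, 0.014, 0, 0],
  ],
)

```text
time_s: 9.7
tcp_pos: [0.5125, 0.0912, 0.1447]
tool_rot: [[0.866, 0.501, 0.001], [0.501, -0.866, -0.0], [0.0, 0.0, -1.0]]
contact_force: [-3.9, -0.4, 10.2]
grip_width: 0.0175
gripper_force: 50.3
```

>>> send_rows(
  rows=[
    [0, 0, -0.005, 0, 0],
    [0, 0, 0, 0, 0],
  ],
)

```text
time_s: 9.87
tcp_pos: [0.5127, 0.0913, 0.1448]
tool_rot: [[0.866, 0.501, 0.001], [0.501, -0.866, 0.0], [0.001, 0.0, -1.0]]
contact_force: [-2.5, -0.5, 3.7]
grip_width: 0.0177
gripper_force: 49.6
```

>>> send_rows(
  rows=[
    [0, 0, 0, 0, 0.25],
    [0, 0, 0, 0, 0.5],
    [0, 0, 0, 0, 0.6],
    [0, 0, 0, 0, 0.6],
    [0, 0, 0, 0, 0.6],
    [0, 0, 0, 0, 0.6],
  ],
)

```text
time_s: 10.37
tcp_pos: [0.5123, 0.0911, 0.1445]
tool_rot: [[0.866, 0.501, 0.0], [0.501, -0.866, -0.0], [0.0, 0.0, -1.0]]
contact_force: [-0.8, 0.0, 0.5]
grip_width: 0.0509
gripper_force: 0.0
```

>>> send_rows(
  rows=[
    [0, 0, -0.2, 0, 0.6],
    [0, 0, -0.5, 0, 0.6],
    [0, 0, -0.5, 0, 0.6],
    [0, 0, -0.5, 0, 0.6],
    [0, 0, -0.5, 0, 0.6],
    [0, 0, 0, 0, 0.6],
    [0, 0, 0, 0, 0.6],
  ],
)

```text
time_s: 10.95
tcp_pos: [0.513, 0.0914, 0.2342]
tool_rot: [[0.866, 0.501, 0.003], [0.501, -0.866, 0.001], [0.003, 0.001, -1.0]]
contact_force: [-0.9, 0.5, -0.8]
grip_width: 0.0516
gripper_force: 0.0
```

```bash
python3 - <<'E'
from h import *
shot('scene','s5.png'); shot('wrist','w5.png');go([.512,.0897,.187])
m=np.zeros((600,800,3),np.uint8)
m[:360,:400]=cv2.resize(cv2.imread('pics/s5.png')[150:258,285:405],(400,360))
m[:,400:]=cv2.resize(cv2.imread('pics/w5.png')[60:300,240:400],(400,600))
cv2.imwrite('pics/c5.png',m)
# pushed lever tip target: gauge at (.5123,.0912)
g=np.array([.5128,.0911]);u=np.array([np.cos(np.radians(30)),.5])
print(proj('w5.png',[*(g+.037*u),.133]),proj('w5.png',[*(g+.065*u),.103]),proj('w5.png',[*g,.157]))
E
```

```text
11.05 [0.512  0.091  0.2323] [ 0.7 -0.1  0.1] yaw x 30.04 units [-0.015  0.029  1.133]
[323.55970221 162.43027942] [323.49773706 121.89125527] [323.59425845 219.06491927]
```

View pics/c5.png

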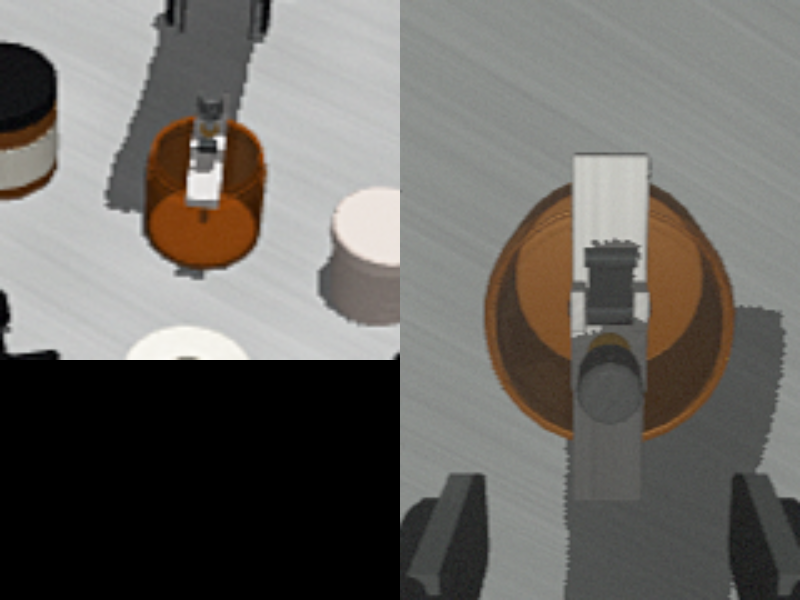

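>>> send_rows(
  rows=[
    [0.35, 0, 0, 0, 0],
    [0.4, 0, 0, 0, 0],
    [0.32, 0, 0, 0, 0],
    [0, 0, 0, 0, 0],
    [0, 0, 0.4, 0, 0],
    [0, 0, 0.5, 0, 0],
    [0, 0, 0.5, 0, 0],
    [0, 0, 0.3, 0, 0],
    [0, 0, 0, 0, 0],
    [0, 0, 0, 0, 0],
  ],
)

```text
time_s: 11.88
tcp_pos: [0.5483, 0.1122, 0.1638]
tool_rot: [[0.866, 0.501, -0.003], [0.501, -0.866, -0.001], [-0.003, -0.001, -1.0]]
contact_force: [0.3, -0.2, 0.5]
grip_width: 0.0003
gripper_force: 0.0
```

```bash
python3 - <<'E'
from h import *
go([.5492,.1121,.135])
E
```

```text
11.8833 [0.5483 0.1122 0.1638] [ 0.3 -0.2  0.5] yaw x 30.05 units [0.021 0.013 0.719]
```

>>> send_rows(
  rows=[
    [0.02, 0, 0.1, 0, 0],
    [0, 0, 0.06, 0, 0],
    [0, 0, 0.06, 0, 0],
    [0, 0, 0.06, 0, 0],
    [0, 0, 0.06, 0, 0],
  ],
)

```text
time_s: 12.3
tcp_pos: [0.5511, 0.1135, 0.1517]
tool_rot: [[0.866, 0.501, 0.003], [0.501, -0.866, 0.001], [0.003, 0.001, -1.0]]
contact_force: [2.9, 2.8, 7.1]
grip_width: -0.0001
gripper_force: 3.5
```

>>> send_rows(
  rows=[
    [0.02, 0, 0.05, 0, 0],
    [0.02, 0, 0.05, 0, 0],
    [0.01, 0, 0.05, 0, 0],
    [0.01, 0, 0.05, 0, 0],
  ],
)

```text
time_s: 12.63
tcp_pos: [0.5545, 0.1156, 0.1444]
tool_rot: [[0.865, 0.501, 0.005], [0.501, -0.865, 0.002], [0.006, 0.001, -1.0]]
contact_force: [4.0, 2.0, 5.4]
grip_width: -0.0
gripper_force: 2.3
```

>>> send_rows(
  rows=[
    [0, 0, 0.05, 0, 0],
    [0, 0, 0.05, 0, 0],
    [0, 0, 0.04, 0, 0],
  ],
)

```text
time_s: 12.88
tcp_pos: [0.5526, 0.1145, 0.1376]
tool_rot: [[0.866, 0.501, 0.001], [0.501, -0.866, 0.0], [0.001, 0.0, -1.0]]
contact_force: [2.0, 1.9, 3.8]
grip_width: -0.0004
gripper_force: 1.6
```

>>> send_rows(
  rows=[
    [0, 0, 0.025, 0, 0],
    [0, 0, 0.02, 0, 0],
    [0, 0, 0.015, 0, 0],
  ],
)

```text
time_s: 13.13
tcp_pos: [0.5523, 0.1142, 0.1354]
tool_rot: [[0.866, 0.501, 0.0], [0.501, -0.866, -0.0], [0.0, 0.0, -1.0]]
contact_force: [0.9, -0.5, 14.0]
grip_width: -0.0001
gripper_force: 6.5
```

>>> send_rows(
  rows=[
    [0, 0, 0.01, 0, 0],
    [0, 0, 0, 0, 0],
  ],
)

```text
time_s: 13.3
tcp_pos: [0.5523, 0.1142, 0.1354]
tool_rot: [[0.866, 0.501, 0.001], [0.501, -0.866, -0.0], [0.001, 0.0, -1.0]]
contact_force: [-0.8, 0.2, 12.0]
grip_width: 0.0003
gripper_force: 6.2
```

>>> send_rows(
  rows=[
    [0, 0, -0.1, 0, 0],
    [0, 0, -0.4, 0, 0],
    [0, 0, -0.6, 0, 0],
    [0, 0, -0.8, 0, 0],
    [0, 0, -0.8, 0, 0],
    [0, 0, -0.6, 0, 0],
    [0, 0, 0, 0, 0],
    [0, 0, 0, 0, 0],
  ],
)

```text
time_s: 13.97
tcp_pos: [0.5519, 0.1139, 0.2672]
tool_rot: [[0.866, 0.5, 0.001], [0.5, -0.866, -0.0], [0.0, 0.001, -1.0]]
contact_force: [-0.1, 0.0, -0.3]
grip_width: -0.0003
gripper_force: 0.0
```

```bash
python3 - <<'E'
from h import *
shot('scene','s6.png'); shot('wrist','w6.png');go([.5128,.0911,.25])
m=np.zeros((600,800,3),np.uint8)
m[:300,:400]=cv2.resize(cv2.imread('pics/s6.png')[160:235,300:400],(400,300),interpolation=2)
m[300:,:400]=cv2.resize(cv2.imread('pics/s5.png')[160:235,300:400],(400,300),interpolation=2)
m[:,400:]=cv2.resize(cv2.imread('pics/w6.png')[120:360,240:400],(400,600))
cv2.imwrite('pics/c6.png',m)
E
```

```text
14.0667 [0.551  0.1136 0.2652] [ 0.4  0.5 -0.3] yaw x 30.04 units [-1.108  0.009  0.383]
```

View pics/c6.png

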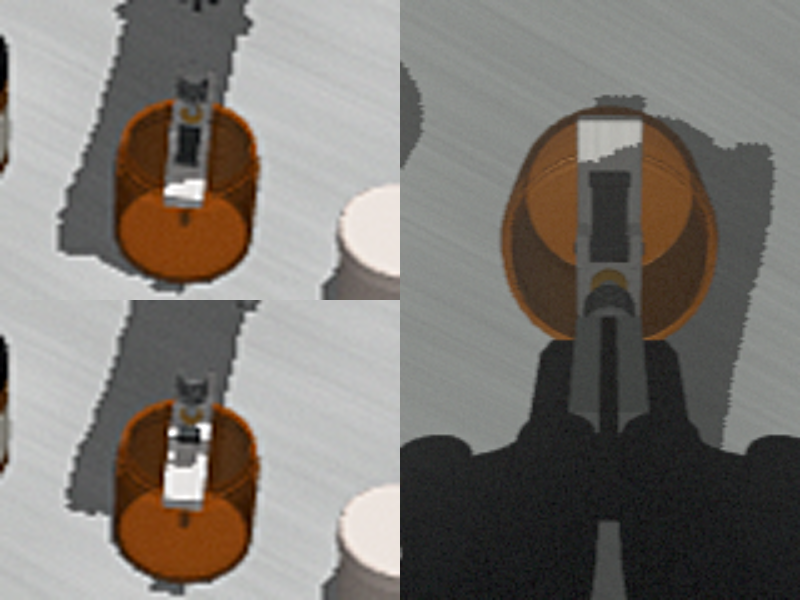

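```bash
python3 -c "
from plant import ctrl
print(ctrl.sign_off())"
```

```text
the job is handed in; nothing more can be done
None
```

The job is handed in: the gauge stands centred on the open jar, rod tip on the glass bottom and lock lever fully down. The wrist read 10.2 N at most as the rod went down, and the last pictures show the jar and gauge unmoved.

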